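Open the food jar in its ledge holder

ROBOT

A 6-joint arm with a two-finger parallel gripper is mounted at the origin on the work surface. World frame = base frame: x ahead of the robot, y to its left, z up, the work surface at z = 0. Lengths are in m, angles in rad, forces in N, time in s.
With the tool pointing down it reaches from about 0.325 to 0.925 m from the base axis. Payload 3.1 kg.
Tool frame: the origin (TCP) lies on the centre line of the jaws, within the pads' length; the fingertips stand 8 mm ahead of it and the grasp point (between the pads) lies 11 mm behind it; z points along the fingers, y is the line along which they close (so a half turn about z gives the same grasp; the last joint's range is limited). The gripper opens to 85 mm and grips with 20 to 120 N. Pads are 22 mm wide; open, the fingers measure 114 mm over their backs; the gripper's body (76 mm by 85 mm) begins 54 mm behind the grasp point. The pads swing forward as they close: fully open they stand 13 mm farther back than shut.
Start: joints at [-0.112, 0.217, 1.613, -0, 1.311, -0.112], TCP at [0.625, 0, 0.239] pointing down, gripper open.
Joint ranges: [-2.75, 2.75], [-0.78, 2.1], [0.31, 2.55], [-1.13, 4.27], [0.13, 2.63], [-2.58, 2.58]. Speed limits (rad/s): [2.79, 2.79, 3.14, 3.14, 3.14, 3.14].

INTERFACE

Orientations are given as a unit quaternion [x, y, z, w].
In Python, from rig import read_state, imaging, ticket gives the robot as it stands.
- The arm moves only by the tool apply_moves, never from a script. Its argument "plan" is a list of rows, each a list of 7 numbers: the turn, a rotation vector about the tool's x, y, z as a fraction of full scale, then the shift along the tool's x, y, z as a fraction of full scale, then the opening, from 0 (shut) to 1 (fully open). In form: [[rx, ry, rz, x, y, z, jaw], ...]. A call has exactly 8 rows; each row shifts and turns the commanded pose from where the row before left it, along the tool's axes as they then stand; what a row does not reach is not made up. Full scale, the value 1, is 10 cm for a shift and 30 degrees for a turn. A row lasts 1/8 s, in which the tool goes at most 62.5 mm and 10.7 degrees, less where a joint would pass 70% of its speed; a pose out of reach is approached as far as the arm can. A call with a number of a shift or a turn outside -1 to 1 is refused whole. A call with a gripper value outside its range is refused whole. The fingers move at their own pace and stop on an object; "squeeze" is the grip in N (left out, the last holds). Time passes only in rows, so rows that do not move let the fingers close, or fill a call up. It gives the time, the measured TCP pose, the force, the opening and the grip force at its end, in the units of the state.
- read_state(): the state, without advancing time (a new reading comes with each control period).
- imaging.camera(name): name is "scene" or "side" or "wrist"; returns a dict with "frame" (400x640x3 uint8, red, green, blue), "fov_y" (degrees; the focal length in pixels is half the picture's height over the tangent of half this angle, whatever the lens; pixels are square), "cx", "cy" (the principal point, pixels), "rvec" (rotation vector, rad) and "tvec" (3), from world to camera coordinates, as OpenCV has them. Camera axes: x right, y down, z forward; pixel columns grow to the right and rows downward; lengths in m; the calibration is good to about 2 mm. A picture is of the moment at which its call begins. There is no depth.
- ticket.close_job(): hands the job in; it is judged then, once.
Trained networks look in the newest picture that a camera, given by its name, has taken for a name from the list of things; names that differ only in an ending like _2 or _b are one class to them, and where a whole thing is asked for, a point or a joint stands for the part that bears it (a point fixed in the world has none). Each returns a list of dicts, best first, with "score" (0 to 1); they miss things now and then, are a little off and sometimes report something else, mostly with a low value. They report only what shows in the picture. A call takes as long as a camera call. They do not tell look-alikes from the thing itself.
- imaging.cut_out(camera, thing): "mask" (400x640 bool, what is visible of it) and "extent" ([left, top, width, height] in pixels, round what is visible of it).
The state is a dict: "clock": time; "joint_positions": joint angles; "qd": joint speeds; "effort": joint torques, N m; "tool_pos": TCP position; "orientation": TCP orientation; "contact_force": force on the tool from outside, world axes, zero at the start; "torque": the same for the moment, N m; "finger_gap": finger opening in m; "finger_force": force on a finger pad.
Only numpy, scipy, OpenCV 4.12 (cv2) and the standard library are available. Lean on these libraries where they do the work, as an engineer would, in place of code of your own. Each camera call takes 0.05 s, during which the arm holds its last target. There are 200 camera calls.

TASK

Set the closed food jar upright and fully down in the square holder on the aluminium ledge, so that the holder braces it, and unscrew its tight cap anticlockwise there, turning no further than needed once the threads let go. Lift the cap straight off and finish still holding it level in the gripper just above the jar's mouth, clear of the jar, with the jar left seated. Leave the cave, the feeding tube and the magnet cleaner where they are.

Things in the scene. Friction and masses are not known exactly. Their poses are not given: they have to be found in the camera images.
- jar: Loose square white plastic food jar, about 0.22 kg, standing capped on the grey deck before the ledge. Body 56 x 56 mm, 50 mm high, flat shoulder; round neck 34 mm wide up to the mouth at 75 mm. Origin: centre of the underside; z up, x and y square to its sides. Any quarter turn of it fits the holder. It can be carried by its cap without turning the cap.
- jar_mouth (a point): Centre of the jar's mouth, 75 mm above its underside, axes as the jar. The neck has two lugs (a short two-start thread); a sprung disc in the mouth presses the cap up against them with about 20 N, so the cap is tight and rubs with about 0.2 to 0.5 N m. The cap, while down, turns from fully tight to a stop at about 110 degrees anticlockwise, seen from above.
- cap: Ribbed round orange twist cap, 52 mm wide, 26 mm high, 30 g. Origin: centre of its open lower edge, 54 mm above the jar's underside when closed (top then at 80). z up; x is within 0.12 rad anticlockwise of the jar's x at the start (0 = fully tight). Lets go at about 58 degrees from tight (70 to 90 is sure), springs up to 3 mm; raised over 21 mm it is clear of the mouth.
- cap_mark (a point): Small raised pointer bar on the cap's top near the rim; this point is 24 mm from the cap's axis along the cap's x axis, at the height of the cap's top.
- holder: Square black holder fixed on the aluminium ledge (a bar 20 mm high, x = 0.53 to 0.77 m). Open above; socket 60 x 60 mm inside (2 mm play each side of the jar), 72 x 72 outside, floor 4 mm thick, walls to 30 mm, then a flared lip to 39 mm height, 77 wide. Low steel screw tabs at +x and -x. Origin: centre of the underside; x and y square to the socket, z up.
- holder_in (a point): Centre of the holder's inner floor, 4 mm above the holder's origin; the jar's underside rests here when seated. Same axes as the holder.
- cave: Bystander: grey ceramic half-round cave, 100 mm (x) by 100 mm (y), 62 mm high, loose on the ledge to the robot's right. Origin: centre of the underside.
- feeding_tube: Bystander: clear acrylic feeding tube, 16 mm thick, 280 mm long along y, with two square black rubber collars (22 mm), lying loose on the far part of the ledge. Origin: under its middle.
- magnet: Bystander: black magnet glass cleaner, 80 mm (x) by 45 mm (y), 48 mm high with a grey grip bar, loose on the ledge to the robot's left. Origin: centre of the underside.
Mind the look-alikes: they are no part of the job. There is more than one size of the jar; the job needs the middle-sized.

How it is judged:
By the outcome, as a careful person would: the job done as asked, in the order asked, and still so for the second after the job is handed in, while the arm keeps its last pose, push and grip.
It also fails if it takes over 38 s, if anything falls off the work surface, if the arm or the gripper's body presses on something with over 40 N, if the wrist force passes 120 N, or if a joint passes its speed limit or range.

## Working session

There is one attempt and no reset: what is moved stays moved. The work goes in short steps, Python scripts to look and compute and a tool call to move; the robot and the scene stay as the last step left them, time stands still between calls to the robot, and variables do not carry over. Pictures are saved under pics/ and viewed, at most 10 in all, crops included, and the job is handed in when it is done.

Besides the shell and the picture viewer there is one more tool, called after "Call:" as a command line: name --pt "numbers of a row" for each row, then --argument value for the rest. apply_moves: Moves the arm, as the interface text tells. Its arguments: {"type":"object","properties":{"plan":{"type":"array"},"squeeze":{"type":"number"}},"required":["plan"]}

```bash
mkdir -p pics; cat > h.py <<'E'
import numpy as np, cv2
from rig import read_state, imaging, ticket
def cam(n):
    c=imaging.camera(n); c['R']=cv2.Rodrigues(np.array(c['rvec'],float))[0]; c['t']=np.array(c['tvec'],float).ravel()
    c['f']=200/np.tan(np.radians(c['fov_y'])/2); return c
def proj(c,P):
    q=np.atleast_2d(P)@c['R'].T+c['t']; return q[:,:2]/q[:,2:]*c['f']+[c['cx'],c['cy']]
def back(c,uv,z):
    d=c['R'].T@np.array([(uv[0]-c['cx'])/c['f'],(uv[1]-c['cy'])/c['f'],1]); o=-c['R'].T@c['t']
    return o+d*(z-o[2])/d[2]
def save(c,name): cv2.imwrite('pics/'+name,cv2.cvtColor(c['frame'],cv2.COLOR_RGB2BGR))
E
python3 - <<'E'
from h import *
ims=[]
for n in ['scene','side','wrist']:
    c=cam(n); ims.append(c['frame']); save(c,n+'0.png')
    print(n,c['fov_y'],c['cx'],c['cy'],(-c['R'].T@c['t']).round(3))
    for t in ['jar','cap','holder','cap_mark']:
        for d in imaging.cut_out(n,t): print(t,round(d['score'],2),d['extent'])
print(read_state())
E
```

```text
scene 52.1782637209854 318.34041230900874 201.11528733281082 [ 1.335 -0.169  0.749]
jar 0.87 [252.2, 154.7, 26.8, 38.4]
jar 0.75 [289.5, 195.5, 26.2, 19.8]
jar 0.5 [329.2, 187.2, 15.7, 18.0]
cap 0.8 [293.0, 180.1, 20.8, 16.5]
holder 0.62 [353.9, 203.4, 39.6, 38.5]
cap_mark 0.76 [293.0, 179.1, 19.1, 17.7]
side 49.18421179805182 322.89817041715355 200.92568588038012 [ 0.101 -0.673  0.766]
jar 0.95 [289.7, 224.5, 35.0, 27.0]
jar 0.89 [273.8, 201.7, 22.2, 25.6]
jar 0.64 [253.2, 248.1, 50.6, 59.6]
cap 0.81 [292.4, 212.2, 24.0, 22.5]
cap 0.63 [290.0, 226.9, 31.4, 25.9]
holder 0.96 [298.8, 161.1, 34.7, 32.7]
cap_mark 0.58 [295.2, 210.7, 21.5, 27.1]
wrist 70.42265880122511 319.6833321276519 204.13601160798058 [0.625 0.075 0.374]
jar 0.87 [149.1, 106.9, 49.4, 46.9]
jar 0.67 [35.1, 238.5, 114.1, 87.9]
jar 0.58 [149.1, 182.5, 68.0, 51.6]
jar 0.44 [135.3, 197.6, 60.4, 48.8]
cap 0.85 [136.6, 197.4, 61.4, 49.1]
holder 0.83 [226.5, 11.6, 105.5, 102.6]
cap_mark 0.96 [137.3, 196.9, 56.7, 50.1]
{'clock': 0.75, 'joint_positions': array([-1.12170823e-01,  2.16830186e-01,  1.61340896e+00, -2.31071185e-05,
        1.31130388e+00, -1.12170735e-01]), 'qd': array([-0.00108467, -0.00086688,  0.00021659, -0.00108459,  0.00139401,
        0.00106993]), 'effort': array([-1.38321620e-04, -3.96787441e+01, -3.04209173e+01, -2.99778787e-05,
        4.58322465e-04, -7.69773493e-06]), 'tool_pos': array([6.25009005e-01, 3.27362529e-05, 2.39338927e-01]), 'orientation': array([7.07104716e-01, 7.07108846e-01, 6.74381001e-06, 2.63655119e-05]), 'contact_force': array([ 0.70239114, -0.39834413,  0.61776862]), 'torque': array([0.03254511, 0.01510556, 0.01587276]), 'finger_force': 0.0, 'finger_gap': 0.08553003300173025}
```

View pics/scene0.png

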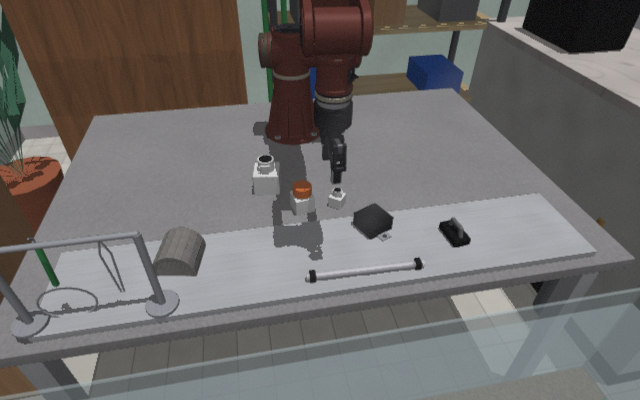

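View pics/wrist0.png

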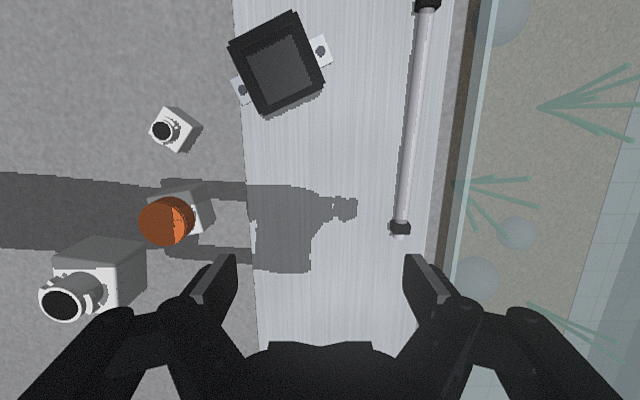

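View pics/side0.png

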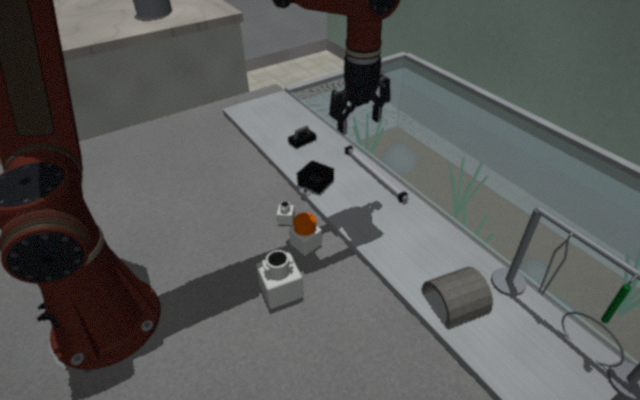

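Three jar-like things in the wrist picture: a small open one (174,130), the orange-capped one (178,215) and a large open one (90,280). The capped, middle-sized one fits the description. The holder is at (277,65). I'll confirm with a crop while fitting poses.

```bash
cat >> h.py <<'E'
from scipy.optimize import minimize
def box(w,z0,z1,w2=None):
    w2=w2 or w; s=np.array([[-1,-1],[1,-1],[1,1],[-1,1]])/2
    return np.vstack([np.c_[s*w,[z0]*4],np.c_[s*w2,[z1]*4]])
def cyl(d,z0,z1):
    a=np.linspace(0,2*np.pi,40,endpoint=False); s=np.c_[np.cos(a),np.sin(a)]*d/2
    return np.vstack([np.c_[s,[z0]*40],np.c_[s,[z1]*40]])
def render(c,pieces,p,z,S=4):
    m=np.zeros((400*S,640*S),np.uint8); cs,sn=np.cos(p[2]),np.sin(p[2])
    for P in pieces:
        Q=P.copy(); Q[:,:2]=P[:,:2]@np.array([[cs,sn],[-sn,cs]])+p[:2]; Q[:,2]+=z
        h=cv2.convexHull(((proj(c,Q)+.5)*S).astype(np.float32)); cv2.fillConvexPoly(m,np.round(h).astype(np.int32),1)
    return m
def fit(views,pieces,p0,z,yaw=True,S=4):
    """views: list of (cam, mask)."""
    L=[(c,cv2.resize(m.astype(np.uint8),None,fx=S,fy=S,interpolation=cv2.INTER_NEAREST)) for c,m in views]
    def cost(q):
        p=[q[0],q[1],q[2] if yaw else p0[2]]; e=0
        for c,m in L:
            r=render(c,pieces,p,z,S); e+=1-(r&m).sum()/max(1,(r|m).sum())
        return e/len(L)
    best=None
    for y in ([0,.35,.7,1.05] if yaw else [0]):
        sx=np.array([[0,0,0],[.015,0,0],[0,.015,0],[0,0,.25]])+[p0[0],p0[1],p0[2]+y]
        r=minimize(cost,[p0[0],p0[1],p0[2]+y],method='Nelder-Mead',options=dict(initial_simplex=sx,xatol=2e-4,fatol=1e-5,maxfev=150))
        if best is None or r.fun<best.fun: best=r
    x=best.x; x[2]=(x[2]+np.pi/4)%(np.pi/2)-np.pi/4
    return x.round(4),round(best.fun,3)
HOLD=[box(.072,0,.030),box(.072,.030,.039,.077)]
JAR=[box(.056,0,.050),cyl(.034,.05,.075),cyl(.052,.054,.080)]
CAP=[cyl(.052,.054,.080)]
def near(n,t,uv):
    r=[d for d in imaging.cut_out(n,t) if d['mask'].any()]
    return min(r,key=lambda d:np.hypot(d['extent'][0]+d['extent'][2]/2-uv[0],d['extent'][1]+d['extent'][3]/2-uv[1]))
E
python3 - <<'E'
from h import *
V={}
for n,jc,hc in [('wrist',(180,210),(277,65)),('side',(307,232),(316,177)),('scene',(302,200),(373,222))]:
    c=cam(n); cp=near(n,'cap',jc)['mask']; j=near(n,'jar',jc)['mask']|cp; h=near(n,'holder',hc)['mask']
    V[n]=(c,cp,j,h)
c=V['wrist'][0]
p0=back(c,(167,222),.07); h0=back(c,(277,65),.05); print(p0,h0)
for ns in (['wrist'],['side'],['wrist','side','scene']):
    print(ns,'cap',fit([(V[n][0],V[n][1]) for n in ns],CAP,[p0[0],p0[1],0],0,False),
     'jar',fit([(V[n][0],V[n][2]) for n in ns],JAR,[p0[0],p0[1],0],0),
     'hold',fit([(V[n][0],V[n][3]) for n in ns],HOLD,[h0[0],h0[1],0],.02))
f=V['wrist'][0]['frame'][0:340,10:340]
cv2.imwrite('pics/crop1.png',cv2.resize(f[...,::-1],None,fx=1.75,fy=1.75,interpolation=cv2.INTER_CUBIC))
E
```

```text
Traceback (most recent call last):
  File "h.py", line 45, in near
    return min(r,key=lambda d:np.hypot(d['extent'][0]+d['extent'][2]/2-uv[0],d['extent'][1]+d['extent'][3]/2-uv[1]))
ValueError: min() iterable argument is empty
```

```bash
cat >> h.py <<'E'
def near(n,t,uv,tol=25,tries=3):
    for k in range(tries):
        r=[(np.hypot(d['extent'][0]+d['extent'][2]/2-uv[0],d['extent'][1]+d['extent'][3]/2-uv[1]),d['score'],d['mask']) for d in imaging.cut_out(n,t)]
        r=[x for x in r if x[0]<tol]
        if r: return max(r,key=lambda x:x[1])[2]
        imaging.camera(n)
    print('missed',n,t); return None
E
python3 - <<'E'
from h import *
V={}
for n,jc,cc,hc in [('wrist',(183,208),(167,222),(277,65)),('side',(307,238),(304,224),(316,177)),('scene',(302,205),(303,188),(373,222))]:
    c=cam(n); cp=near(n,'cap',cc); j=near(n,'jar',jc); h=near(n,'holder',hc)
    V[n]=(c,cp,None if j is None or cp is None else j|cp,h)
    if n=='wrist':
        f=c['frame'][0:340,10:340]
        cv2.imwrite('pics/crop1.png',cv2.resize(f[...,::-1],None,fx=1.75,fy=1.75,interpolation=cv2.INTER_CUBIC))
c=V['wrist'][0]
p0=back(c,(167,222),.07); h0=back(c,(277,65),.05); print(p0,h0)
for ns in (['wrist'],['side'],['wrist','side','scene']):
    for k,nm,M,q,z in ((1,'cap',CAP,p0,0),(2,'jar',JAR,p0,0),(3,'hold',HOLD,h0,.02)):
        v=[(V[n][0],V[n][k]) for n in ns if V[n][k] is not None]
        if v: print(ns,nm,*fit(v,M,[q[0],q[1],0],z,k>1))
print(read_state()['clock'])
E
```

```text
[ 0.45049745 -0.03976911  0.07      ] [0.58082352 0.12668143 0.05      ]
['wrist'] cap [ 0.4485 -0.0395  0.0759] 0.029
['wrist'] jar [ 0.4478 -0.0398  0.2242] 0.043
['wrist'] hold [0.5811 0.1254 0.4157] 0.126
['side'] cap [ 0.4482 -0.0364 -0.0643] 0.063
['side'] jar [ 0.4487 -0.0366  0.1439] 0.061
['side'] hold [0.5803 0.1263 0.3951] 0.099
['wrist', 'side', 'scene'] cap [ 0.4483 -0.039   0.2806] 0.071
['wrist', 'side', 'scene'] jar [ 0.448  -0.0392  0.0903] 0.083
['wrist', 'side', 'scene'] hold [0.5812 0.1252 0.4156] 0.118
1.75
```

View pics/crop1.png

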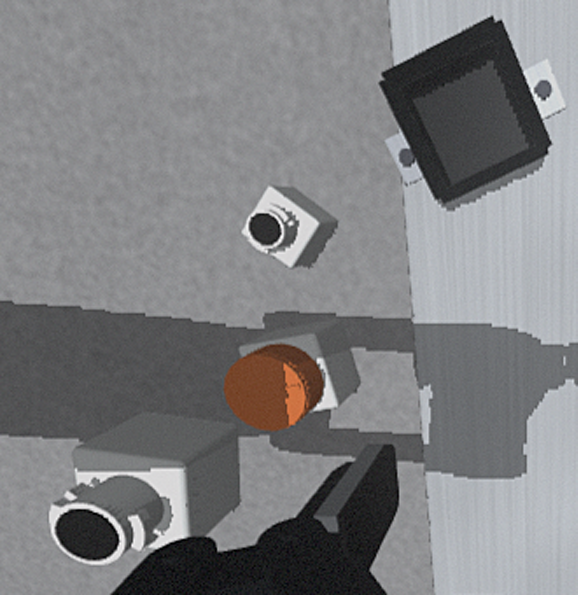

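The orange-capped jar (crop 275,385) is the middle-sized one, between the small open jar (290,228) and the large open jar (130,490). The holder shows at crop (465,110), turned about 0.41 rad. I'll move so the wrist camera looks straight down on the jar.

Call:
apply_moves --pt "0 0 0 -0.12 -0.22 0 1" --pt "0 0 0 -0.12 -0.22 0 1" --pt "0 0 0 -0.12 -0.22 0 1" --pt "0 0 0 -0.12 -0.22 0 1" --pt "0 0 0 -0.12 -0.22 0 1" --pt "0 0 0 -0.12 -0.22 0 1" --pt "0 0 0 -0.12 -0.22 0 1" --pt "0 0 0 -0.12 -0.22 0 1"

```text
clock: 2.75
tool_pos: [0.4483, -0.0963, 0.2395]
orientation: [0.707, 0.707, 0.0, 0.0]
contact_force: [-0.4, -0.9, -0.4]
finger_gap: 0.0851
finger_force: 0.0
```

```bash
python3 - <<'E'
from h import *
c=cam('wrist')
P=proj(c,[[.448,-.039,.08],[.448,-.039,.04]]); print(P)
cp=near('wrist','cap',P[0],30); j=near('wrist','jar',P[1],30)
for d in imaging.cut_out('wrist','jar'): print(d['extent'],d['score'],back(c,(d['extent'][0]+d['extent'][2]/2,d['extent'][1]+d['extent'][3]/2),.03))
print(fit([(c,cp)],CAP,[.448,-.039,0],0,False)); 
if j is not None: print(fit([(c,cp|j)],JAR,[.448,-.039,0],0))
x,y=P[0].astype(int); f=c['frame'][max(0,y-110):y+130,max(0,x-160):x+160]
cv2.imwrite('pics/crop2.png',cv2.resize(f[...,::-1],None,fx=2.4,fy=2.4,interpolation=cv2.INTER_CUBIC)); print(max(0,x-160),max(0,y-110))
s=read_state(); print(s['tool_pos'],s['joint_positions'],s['clock'])
E
```

```text
[[319.16666414 135.25305557]
 [319.22381812 133.11838053]]
[298.5, 9.1, 44.8, 61.0] 0.96 [0.44983884 0.05837698 0.03      ]
[292.3, 103.6, 55.7, 60.9] 0.92 [ 0.44907791 -0.04059153  0.03      ]
[180.4, 168.2, 84.2, 78.6] 0.59 [ 0.32467393 -0.13159881  0.03      ]
(array([ 0.4488, -0.0391,  0.114 ]), np.float64(0.029))
(array([ 0.4487, -0.0394,  0.1796]), np.float64(0.074))
159 25
[ 0.44931708 -0.09605238  0.2396253 ] [-3.63854850e-01 -1.49017778e-01  1.98944235e+00  4.85334243e-04
  1.29992893e+00 -3.63163522e-01] 2.95
```

View pics/crop2.png

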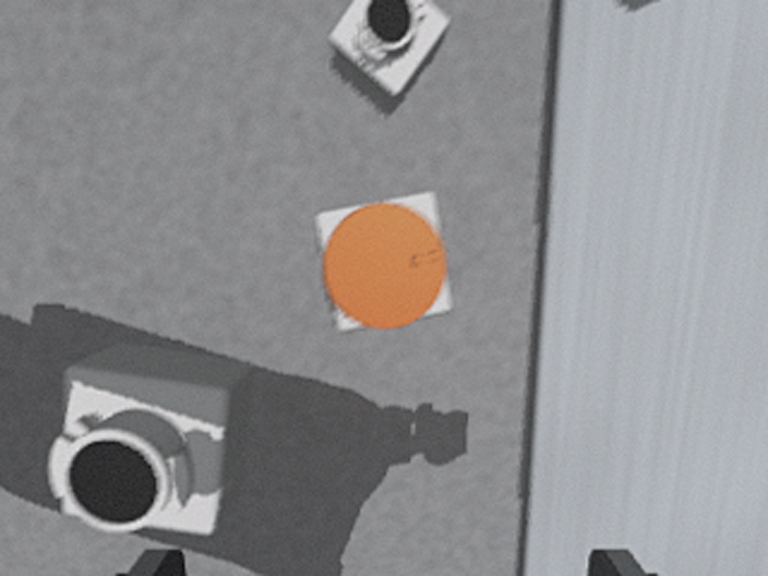

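Crop 2 shows the jar corners at (316,215), (436,193), (452,308) and (340,330), so its yaw is about 0.18 rad. The mark is at (425,258), nearly on the jar's x axis, so the cap is tight. Both neighbouring jars are clear of the fingers, so I go down.

Call:
apply_moves --pt "0 0 0 0.19 0 0.2 1" --pt "0 0 0 0.19 0 0.2 1" --pt "0 0 0 0.19 0 0.2 1" --pt "0 0 0 0 0 0.2 1" --pt "0 0 0 0 0 0.2 1" --pt "0 0 0 0 0 0.2 1" --pt "0 0 0 0 0 0.2 1" --pt "0 0 0 0 0 0.2 1"

```text
clock: 3.95
tool_pos: [0.4502, -0.0385, 0.0788]
orientation: [0.707, 0.707, 0.0, 0.0]
contact_force: [0.8, 1.0, 0.5]
finger_gap: 0.0854
finger_force: 0.0
```

Call:
apply_moves --pt "0 0 0 0 0 0.1 1" --pt "0 0 0 0 0 0.08 1" --pt "0 0 0 0 0 0 0.5" --pt "0 0 0 0 0 0 0.4" --pt "0 0 0 0 0 0 0.4" --pt "0 0 0 0 0 0 0.4" --pt "0 0 0 0 0 0 0.4" --pt "0 0 0 0 0 0 0.4" --squeeze 70

```text
clock: 4.95
tool_pos: [0.4495, -0.0391, 0.0623]
orientation: [0.707, 0.707, 0.0, 0.0]
contact_force: [-3.1, 0.7, 5.7]
finger_gap: 0.0502
finger_force: 72.8
```

Call:
apply_moves --pt "0 0 0 0 0 -0.1 0.4" --pt "0 0 0 0 0 -0.2 0.4" --pt "0 0 0 0 0 -0.25 0.4" --pt "0 0 0 0.1 0.15 -0.25 0.4" --pt "0 0 0 0.2 0.3 -0.25 0.4" --pt "0 0 0 0.2 0.3 -0.25 0.4" --pt "0 0 0 0.2 0.3 -0.2 0.4" --pt "0 0 0 0.15 0.2 0 0.4"

```text
clock: 5.95
tool_pos: [0.5767, 0.0468, 0.2141]
orientation: [0.707, 0.707, 0.002, 0.002]
contact_force: [0.7, -0.1, -2.6]
finger_gap: 0.0503
finger_force: 73.4
```

```bash
cat > m.py <<'E'
from h import *
c=cam('wrist'); save(c,'w3.png')
s=read_state(); print(s['tool_pos'],s['joint_positions'],s['contact_force'],s['torque'])
P=proj(c,[[.581,.1255,.059]])[0]; print(P)
for d in imaging.cut_out('wrist','holder'): print(d['score'],d['extent'])
h=near('wrist','holder',P,40)
if h is not None:
    L=cv2.minAreaRect(np.argwhere(cv2.morphologyEx(h.astype(np.uint8),cv2.MORPH_OPEN,np.ones((21,21)))>0)[:,::-1].astype(np.float32)); print(L)
    print(fit([(c,h)],HOLD,[.581,.1255,0],.02),fit([(c,h)],[box(.077,.038,.039)],[.581,.1255,0],.02))
E
python3 m.py
```

```text
[0.57806113 0.0484836  0.21307511] [-0.03849069  0.1417253   1.75114733  0.00246655  1.24204061 -0.04024222] [ 2.8080506   0.61283371 -1.8344223 ] [ 0.05924387 -0.10145923  0.00906274]
[323.06360126 113.02095387]
0.95 [270.1, 61.4, 104.6, 101.0]
0.24 [427.5, 30.0, 67.7, 253.3]
((323.5, 111.0), (92.0, 93.0), 90.0)
(array([0.5808, 0.1254, 0.4171]), np.float64(0.118)) (array([0.5808, 0.1254, 0.4171]), np.float64(0.118))
```

View pics/w3.png

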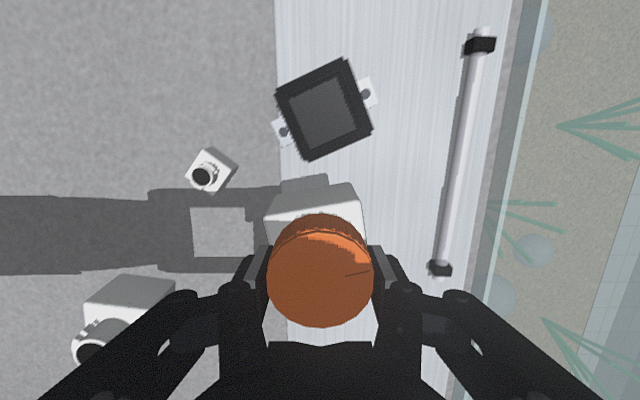

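The picture shows the jar held by its cap at (320,270), and the holder clear at (323,110), with corners at (275,93), (345,57), (373,130) and (308,160). I'll refine both yaws from pixel intensities.

```bash
python3 - <<'E'
from h import *
c=cam('wrist'); f=c['frame']; g=f.max(2)
s=read_state(); T=s['tool_pos']
m=((g<75)).astype(np.uint8); m[:, :265]=0; m[170:]=0; m[:,385:]=0
m=cv2.morphologyEx(m,cv2.MORPH_CLOSE,np.ones((5,5))); m=cv2.morphologyEx(m,cv2.MORPH_OPEN,np.ones((15,15)))
n,l,st,_=cv2.connectedComponentsWithStats(m); k=1+st[1:,4].argmax(); m=l==k; print(st[k])
cn=cv2.findContours(m.astype(np.uint8),0,1)[0][0]; q=cv2.minAreaRect(cn); print(q)
print('hold',fit([(c,m)],HOLD,[.581,.1255,0],.02,S=6))
# jar in hand: face mask top part
j=near('wrist','jar',proj(c,[[T[0],T[1]+.02,T[2]-.03]])[0],60)
print(T,s['orientation'])
if j is not None:
    cp=near('wrist','cap',(320,270),40); cp=np.zeros_like(j) if cp is None else cp
    R=np.zeros((400,640),np.uint8); R[150:262]=1
    # jar far-side silhouette fit in rows <262
    u=(j|cp)&(R>0)
    best=[]
    def cost(p):
        r=render(c,JAR,p,T[2]-.0623,3)&cv2.resize(R,None,fx=3,fy=3,interpolation=0)
        mm=cv2.resize(u.astype(np.uint8),None,fx=3,fy=3,interpolation=0); return 1-(r&mm).sum()/(r|mm).sum()
    for y in (0,.18,.36):
        r=minimize(cost,[T[0],T[1],y],method='Nelder-Mead',options=dict(initial_simplex=np.array([[0,0,0],[.006,0,0],[0,.006,0],[0,0,.15]])+[T[0],T[1],y],maxfev=150)); print(r.x.round(4),round(r.fun,3))
    ex=np.argwhere(j); print(ex.min(0),ex.max(0))
v=c['frame'][40:340,220:420]; cv2.imwrite('pics/crop4.png',cv2.resize(v[...,::-1],None,fx=2,fy=2,interpolation=cv2.INTER_CUBIC))
E
```

```text
[328  61  25  19 450]
((340.0, 70.0), (18.0, 24.0), 90.0)
hold (array([0.5885, 0.1247, 0.6252]), np.float64(0.933))
[0.57320154 0.04605253 0.21058715] [ 7.06860526e-01  7.07352193e-01 -8.56000348e-04 -5.81815607e-04]
[0.5732 0.0447 0.1506] 0.042
[0.5737 0.0447 0.1845] 0.041
[0.5738 0.045  0.1776] 0.041
[183 263] [244 365]
```

View pics/crop4.png

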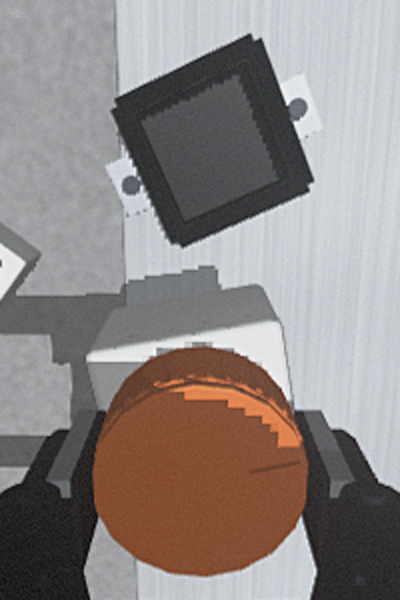

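```bash
python3 - <<'E'
from h import *
c=cam('wrist'); g=c['frame'].max(2); print(g[110,320],g[75,330],g[60,400],g[50,250])
for th in (85,100,115):
    m=(g<th).astype(np.uint8); m[:,:268]=0; m[172:]=0; m[:50]=0; m[:,382:]=0
    m=cv2.morphologyEx(m,cv2.MORPH_CLOSE,np.ones((5,5))); m=cv2.morphologyEx(m,cv2.MORPH_OPEN,np.ones((11,11)))
    n,l,st,_=cv2.connectedComponentsWithStats(m); k=1+st[1:,4].argmax(); m=l==k
    print(th,st[k],cv2.minAreaRect(np.argwhere(m)[:,::-1].astype(np.float32)),fit([(c,m)],HOLD,[.581,.1255,0],.02,S=5))
print(read_state()['tool_pos'])
E
```

```text
83 55 215 156
85 [ 279   58   98  102 6358] ((327.67010498046875, 109.75774383544922), (83.76605987548828, 86.71056365966797), 66.03751373291016) (array([0.5808, 0.1254, 0.4125]), np.float64(0.077))
100 [ 279   58   98  103 6712] ((327.43817138671875, 109.86082458496094), (83.76605987548828, 88.030517578125), 66.03751373291016) (array([0.5808, 0.1256, 0.4141]), np.float64(0.032))
115 [ 279   58   98  103 6812] ((327.7743835449219, 109.73101806640625), (83.90257263183594, 90.55841064453125), 66.12471771240234) (array([0.5808, 0.1255, 0.4103]), np.float64(0.038))
[0.57276716 0.04552123 0.21051659]
```

Call:
apply_moves --pt "0 0 0 0.15 0.01 0 0.4" --pt "0 0 0 0.2 0.02 0 0.4" --pt "0 0 0 0.2 0.02 0 0.4" --pt "0 0 0 0.15 0.02 0 0.4" --pt "0 0 -0.15 0.1 0 0 0.4" --pt "0 0 -0.15 0 0 0.2 0.4" --pt "0 0 -0.15 0 0 0.2 0.4" --pt "0 0 0 0 0 0.2 0.4"

```text
clock: 7.3
tool_pos: [0.5812, 0.1269, 0.1506]
orientation: [0.619, 0.785, 0.0, 0.0]
contact_force: [0.1, -0.5, -2.2]
finger_gap: 0.0502
finger_force: 73.6
```

Call:
apply_moves --pt "0 0 0 0 0 0 0.4" --pt "0 0 0 0 0 0 0.4" --pt "0 0 0 0 0 0 0.4" --pt "0 0 0 0 0 0 0.4" --pt "0 0 0 0 0 0 0.4" --pt "0 0 0 0 0 0 0.4" --pt "0 0 0 0 0 0 0.4" --pt "0 0 0 0 0 0 0.4"

```text
clock: 8.3
tool_pos: [0.581, 0.126, 0.1513]
orientation: [0.619, 0.785, -0.0, -0.0]
contact_force: [0.4, -0.0, -2.5]
finger_gap: 0.0505
finger_force: 73.5
```

```bash
python3 - <<'E'
from h import *
s=read_state(); T=s['tool_pos']; q=s['orientation']
from scipy.spatial.transform import Rotation as Ro
print(T,Ro.from_quat(q).as_matrix().round(3),s['contact_force'],s['clock'])
z=T[2]-.0623
for n in ('side','scene'):
    c=cam(n); P=proj(c,[[T[0],T[1],z+.067],[T[0],T[1],z+.03]])
    cp=near(n,'cap',P[0],20); 
    if cp is not None: print(n,'cap',fit([(c,cp)],CAP,[T[0],T[1],0],z,False))
E
```

```text
[0.58098945 0.12599943 0.1512648 ] [[-0.233  0.972 -0.   ]
 [ 0.972  0.233  0.   ]
 [ 0.    -0.    -1.   ]] [ 0.40901311 -0.03491431 -2.53002707] 8.3
side cap (array([ 0.584 ,  0.1281, -0.1131]), np.float64(0.273))
scene cap (array([0.5809, 0.1194, 0.0894]), np.float64(0.317))
```

Call:
apply_moves --pt "0 0 0 0 -0.01 0.1 0.4" --pt "0 0 0 0 0 0.1 0.4" --pt "0 0 0 0 0 0.08 0.4" --pt "0 0 0 0 0 0.06 0.4" --pt "0 0 0 0 0 0.06 0.4" --pt "0 0 0 0 0 0.06 0.4" --pt "0 0 0 0 0 0.04 0.4" --pt "0 0 0 0 0 0 0.4"

```text
clock: 9.5
tool_pos: [0.5798, 0.1258, 0.1009]
orientation: [0.619, 0.785, -0.0, -0.0]
contact_force: [-0.6, 0.9, -2.9]
finger_gap: 0.0502
finger_force: 73.5
```

```bash
python3 - <<'E'
from h import *
s=read_state(); print(s['tool_pos'],s['contact_force'],s['torque'])
c=cam('wrist'); v=c['frame'][100:400,170:470]; cv2.imwrite('pics/crop5.png',cv2.resize(v[...,::-1],None,fx=2,fy=2,interpolation=cv2.INTER_CUBIC))
E
```

```text
[0.57978463 0.12576997 0.10089157] [-0.61513966  0.91470882 -2.90425111] [-0.03023661  0.04626439 -0.06094597]
```

View pics/crop5.png

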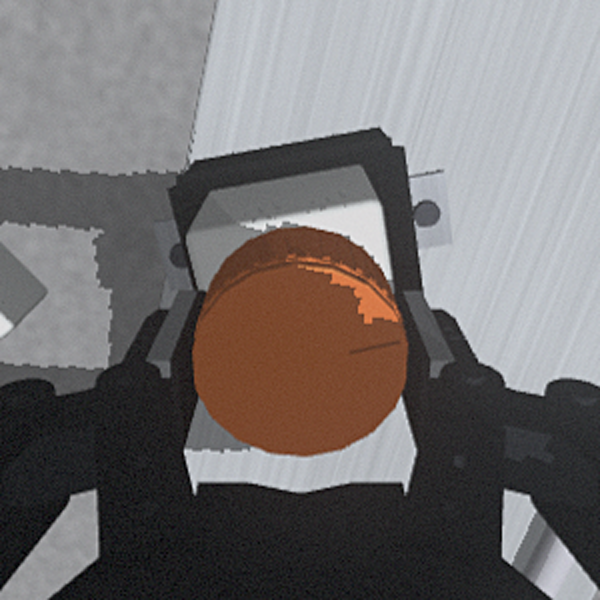

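The picture shows the jar (far shoulder edge about (190,205)-(380,165)) inside the lip and parallel to it, with no contact force. I'll lower it the rest of the way.

Call:
apply_moves --pt "0 0 0 0 0 0.03 0.4" --pt "0 0 0 0 0 0.03 0.4" --pt "0 0 0 0 0 0.03 0.4" --pt "0 0 0 0 0 0.03 0.4" --pt "0 0 0 0 0 0.01 0.4" --pt "0 0 0 0 0 0.01 0.4" --pt "0 0 0 0 0 0 0.4" --pt "0 0 0 0 0 0 0.4"

```text
clock: 10.55
tool_pos: [0.5801, 0.1258, 0.0874]
orientation: [0.619, 0.785, 0.0, 0.0]
contact_force: [0.9, 0.1, -2.7]
finger_gap: 0.0504
finger_force: 73.5
```

Call:
apply_moves --pt "0 0 0 0 0 0.01 0.4" --pt "0 0 0 0 0 0 0.4" --pt "0 0 0 0 0 0.01 0.4" --pt "0 0 0 0 0 0 0.4" --pt "0 0 0 0 0 0.005 0.4" --pt "0 0 0 0 0 0 0.4" --pt "0 0 0 0 0 0 0.4" --pt "0 0 0 0 0 0 0.4"

```text
clock: 11.55
tool_pos: [0.5803, 0.1258, 0.0864]
orientation: [0.619, 0.785, -0.0, 0.0]
contact_force: [-4.2, -1.7, 7.1]
finger_gap: 0.0501
finger_force: 74.7
```

Seated: contact came at z = 0.0864, against an expected 0.0863. Now I unscrew.

Call:
apply_moves --pt "0 0 -0.1 0 0 0 0.4" --pt "0 0 -0.2 0 0 0 0.4" --pt "0 0 -0.2 0 0 0 0.4" --pt "0 0 -0.2 0 0 0 0.4" --pt "0 0 -0.2 0 0 0 0.4" --pt "0 0 -0.2 0 0 0 0.4" --pt "0 0 -0.2 0 0 0 0.4" --pt "0 0 -0.2 0 0 0 0.4" --squeeze 90

```text
clock: 12.55
tool_pos: [0.5818, 0.1262, 0.0867]
orientation: [0.271, 0.963, 0.001, 0.002]
contact_force: [-0.9, -0.2, 6.2]
finger_gap: 0.0501
finger_force: 92.4
```

```bash
cat > s.py <<'E'
from h import *
s=read_state(); q=s['orientation']
print(s['clock'],s['tool_pos'].round(4),s['contact_force'].round(1),s['torque'].round(2),'turned',round(np.degrees(2*np.arctan2(q[1],q[0])-2*np.arctan2(.785,.619)),1),s['joint_positions'].round(2))
E
python3 s.py
```

```text
12.55 [0.5818 0.1262 0.0867] [-0.9 -0.2  6.2] [ 0.09  0.22 -0.29] turned 45.1 [ 0.1   0.33  1.79  0.    1.02 -0.93]
```

Call:
apply_moves --pt "0 0 -0.15 0 0 0 0.4" --pt "0 0 -0.15 0 0 0 0.4" --pt "0 0 -0.1 0 0 0 0.4" --pt "0 0 -0.1 0 0 0 0.4" --pt "0 0 0 0 0 0 0.4" --pt "0 0 0 0 0 0 0.4" --pt "0 0 0 0 0 0 0.4" --pt "0 0 0 0 0 0 0.4"

```text
clock: 13.55
tool_pos: [0.5825, 0.1261, 0.0889]
orientation: [0.143, 0.99, 0.001, 0.002]
contact_force: [-4.1, -1.3, 14.8]
finger_gap: 0.05
finger_force: 93.3
```

```bash
python3 s.py
```

```text
13.55 [0.5825 0.1261 0.0889] [-4.1 -1.3 14.8] [-0.05  0.76  0.03] turned 60.0 [ 0.1   0.32  1.79  0.    1.02 -1.19]
```

The threads let go at 60°: the cap rose 2.5 mm, the torque dropped to about 0 and the spring now pushes on the gripper. I'll add 9° to reach the sure range, then start the lift.

Call:
apply_moves --pt "0 0 -0.15 0 0 -0.01 0.4" --pt "0 0 -0.15 0 0 -0.01 0.4" --pt "0 0 0 0 0 0 0.4" --pt "0 0 0 0 0 -0.02 0.4" --pt "0 0 0 0 0 -0.02 0.4" --pt "0 0 0 0 0 -0.02 0.4" --pt "0 0 0 0 0 0 0.4" --pt "0 0 0 0 0 0 0.4"

```text
clock: 14.55
tool_pos: [0.5799, 0.1258, 0.0926]
orientation: [0.065, 0.998, -0.0, -0.0]
contact_force: [1.2, 0.2, 1.1]
finger_gap: 0.0499
finger_force: 93.0
```

```bash
python3 s.py
```

```text
14.55 [0.5799 0.1258 0.0926] [1.2 0.2 1.1] [ 0.02  0.07 -0.03] turned 69.0 [ 0.1   0.32  1.79  0.    1.04 -1.34]
```

Call:
apply_moves --pt "0 0 0 0 0 -0.03 0.4" --pt "0 0 0 0 0 -0.04 0.4" --pt "0 0 0 0 0 -0.04 0.4" --pt "0 0 0 0 0 -0.05 0.4" --pt "0 0 0 0 0 -0.05 0.4" --pt "0 0 0 0 0 -0.04 0.4" --pt "0 0 0 0 0 -0.02 0.4" --pt "0 0 0 0 0 0 0.4"

```text
clock: 15.55
tool_pos: [0.5801, 0.1258, 0.12]
orientation: [0.065, 0.998, 0.0, 0.0]
contact_force: [-0.3, -1.0, -0.5]
finger_gap: 0.0497
finger_force: 93.1
```

```bash
python3 s.py; python3 - <<'E'
from h import *
o=[]
for n in ('side','wrist'):
    c=cam(n); x,y=proj(c,[[.58,.126,.09]])[0].astype(int); r=45 if n=='side' else 130
    y0=max(0,min(400-2*r,y-r)); v=c['frame'][y0:y0+2*r,x-r:x+r]; o.append(cv2.resize(v[...,::-1],(390,390),interpolation=cv2.INTER_CUBIC))
cv2.imwrite('pics/fin.png',np.hstack(o))
E
```

```text
15.55 [0.5801 0.1258 0.12  ] [-0.3 -1.  -0.5] [-0.05  0.01  0.02] turned 69.0 [ 0.1   0.28  1.78  0.    1.08 -1.34]
```

View pics/fin.png

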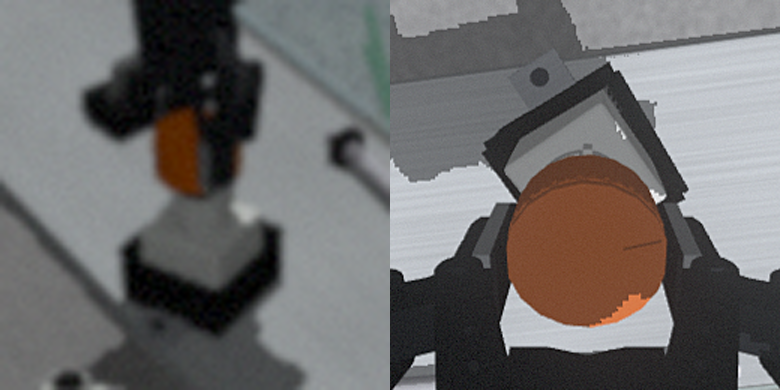

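The left view shows the cap at (185,155) above the neck, with the jar at (200,240) in the holder. The right view shows the jar's shoulder sitting square inside the lip and the cap level in the pads. The wrist carries only about 0.5 N, so the jar stayed behind. I hand in.

```bash
python3 -c "from rig import ticket; print(ticket.close_job())"
```

```text
the job is handed in; nothing more can be done
None
```

The job is handed in at about 16 s: the jar is seated in the holder, the cap was turned 69° anticlockwise (threads let go by 60°), and the gripper holds it level about 12 mm clear of the mouth.

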